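# Clear the clamping jig of offcuts and lock the deck blank in it

## Task

Clear the three wood offcuts away into the grey scrap tub: two lie on the bed of the clamping jig and one on the bench beside it. Then push the jig's sliding wooden jaw fully home, so that it holds the blue-topped deck blank square against the end stop, and after that turn the red latch all the way across behind the jaw to lock it. Keep the tub upright and leave everything else on the bench where it is.

Things in the scene. Friction and masses are not known exactly. Their poses are not given: they have to be found in the camera images.
- jig: clamping jig fixed to the bench: grey-faced plywood base 18 thick, from x=-120 to 180 and y=-140 to 140 in its frame; origin at bench height, 18 below the bed (upper face). A dark wooden end stop, 240 wide, 45 high, stands at the +x end, inner face at x=150. The jaw slides along +x towards it; the blank lies just before it, and two offcuts lie on the bed between jaw and blank
- jaw (a joint): travel of the sliding jaw, m: 0 fully back, 0.14 fully home (about 4 N to slide; it stays where it is left). The jaw is a wooden bar with a cork face, 30 (x) x 160 (y) x 45 high, standing on the bed, centred on the jig's y=0
- jaw_back (a point): centre of the jaw's back face (the -x face, towards the robot, to be pushed along the jig's +x), 22 above the bed; it moves with the jaw, from x=-70 (back) to x=+70 (home) in the jig's frame
- latch (a joint): turn of the red latch, rad: about 0 to 0.2 at the start (its arm points to the jig's -x, beside the jaw's path), 1.57 fully across (its arm points to the jig's -y, close behind the home jaw). It turns anticlockwise seen from above about the upright through latch_pivot; light friction, stays where it is left
- latch_knob (a point): top of the upright red handle at the end of the latch arm (black cap): a post of diameter 18 (cap 23) rising 33 clear above the arm, its top 73 above the bench; it can be pinched from above or pushed sideways. It stands 85 from the pivot
- latch_pivot (a point): latch pivot, at (56, 112) in the jig's frame, 28 above the bench. The arm is 20 wide and lies between 29 and 39 above the bench
- blank: loose deck blank, a strip of laminate with a blue upper face and coloured stripes on its edges, 50 (x) x 200 (y) x 25 high, lying flat on the bed a few mm short of the end stop; origin under its centre. The jaw presses it home against the end stop (its origin then at x=+125 in the jig's frame)
- mitre_offcut: pale pine offcut on the jig's bed, 30 wide (y) and 28 high, with one end cut slantwise: its +y side runs from x=-22 to 14, its -y side from x=-22 to 42; origin on its underside; best gripped across y at the origin
- mitre_mid (a point): middle of the pine offcut, 14 above its underside
- notched_offcut: dark wood offcut on the jig's bed, 64 (x) x 32 (y); 30 high for x from -32 to 4, only 16 high beyond (a notch); origin under its centre; best gripped across y
- notched_mid (a point): middle of the dark offcut, 14 above its underside
- ply_offcut: laminate offcut with a green upper face and striped edges, lying on the bench beside the jig, 66 (x) x 34 (y) x 28 high, two corners cut off at +x; origin under its centre; best gripped across y
- ply_mid (a point): middle of the green-topped offcut, 14 above its underside
- tub: open grey plastic scrap tub, loose on the bench, 170 (x) x 150 (y) x 90 high outside, walls and floor 5 thick, 0.9 kg; origin under its centre
- tub_in (a point): centre of the tub's inner floor, 5 above its underside
- sanding_block: cork sanding block on a dark wooden sole, 100 x 60 x 34, lying flat; origin under its centre; to be left alone
- screwdriver: screwdriver with an orange handle lying on the bench, about 200 long; to be left alone
- glue_bottle: white squeeze bottle with a green cap, standing, diameter 60, height 170; origin under its centre; to be left alone
- spray_can: standing steel can with a blue wrap, diameter 66, height 180; origin under its centre; to be left alone
- tape_measure: yellow tape measure, 70 x 38 x 62, standing on its edge; origin under its centre; to be left alone

How it is judged:
By the outcome, as a careful person would: the job done as asked, in the order asked, and still so for the second after the job is handed in, with the robot touching nothing.
It also fails if it takes over 72 s, if anything falls off the work surface, if the arm or the gripper's body presses on something with over 40 N, if the wrist force passes 120 N, or if a joint passes its speed limit or range.

## Robot

A 6-joint arm with a two-finger parallel gripper is mounted at the origin on the work surface. World frame = base frame: x ahead of the robot, y to its left, z up, the work surface at z = 0. Lengths are in m, angles in degrees, forces in N, time in s.
With the tool pointing down it reaches from about 0.35 to 0.85 m from the base axis. Payload 8.1 kg.
Tool frame: the origin (TCP) lies at the very end of the fingers, on their centre line; the grasp point (between the pads) lies 19 mm behind it; z points along the fingers, y is the line along which they close (so a half turn about z gives the same grasp; the last joint's range is limited). The gripper opens to 85 mm and grips with 20 to 120 N. Pads are 22 mm wide; open, the fingers measure 114 mm over their backs; the gripper's body (76 mm by 85 mm) begins 54 mm behind the grasp point. The pads swing forward as they close: fully open they stand 13 mm farther back than shut.
Start: joints at [-77.544, 7.471, 85.268, -0, 87.261, -4.893], TCP at [0.179, -0.573, 0.231] pointing down, gripper open.
Joint ranges: [-169.43, 169.43], [-51.17, 129.36], [1.28, 143.12], [-76.62, 256.62], [0, 156.53], [-152.29, 152.29]. Speed limits (degrees/s): [136.94, 136.94, 159.86, 180, 180, 180].

## Interface

Orientations are given as a 3x3 rotation matrix whose columns are the frame's x, y, z axes.
In Python, from workcell import r gives the robot as it stands.
- The arm moves only by the tool send_rows, never from a script. Its arguments are lists of equal length, an entry for each row: "gripper": the opening, from -1 (shut) to 1 (fully open); "travel": the shift along the tool's x, y, z each as a share of 0.05 m, from -1 to 1, a list of three; "dr": the turn, a rotation vector about the tool's x, y, z each as a share of 45 degrees, from -1 to 1, a list of three. A call has 1 to 8 rows; each row shifts and turns the commanded pose from where the row before left it, along the tool's axes as they then stand; what a row does not reach is not made up. A row lasts 1/10 s, in which the tool goes at most 50 mm and 8.59 degrees, less where a joint would pass 70% of its speed; a pose out of reach is approached as far as the arm can. A call with a number of a shift or a turn outside -1 to 1 is refused whole. A call with a gripper value outside its range is refused whole. The fingers move at their own pace and stop on an object; "force" is the grip in N (left out, the last holds). Time passes only in rows, so rows that do not move let the fingers close. It gives the time, the measured TCP pose, the force, the opening and the grip force at its end, in the units of the state.
- r.state(): the state, without advancing time (a new reading comes with each control period).
- r.capture(name): name is "scene" or "top"; returns a dict with "img" (480x640x3 uint8, blue, green, red), "z_map" (480x640 float32, m along the optical axis (not along the pixel's ray), 0 where there is no reading), "intrinsics" (3x3 intrinsics, pixels), "R" (3x3) and "t" (3): a world point X has camera coordinates R X + t. Camera axes: x right, y down, z forward; pixel columns grow to the right and rows downward; lengths in m; the calibration is good to about 2 mm. A picture is of the moment at which its call begins.
- r.sign_off(): hands the job in; it is judged then, once.
The state is a dict: "time": time; "joints": joint angles; "qd": joint speeds; "tau": joint torques, N m; "tool_pos": TCP position; "tool_rot": TCP orientation; "force": force on the tool from outside, world axes, zero at the start; "moment": the same for the moment, N m; "gripper_width": finger opening in m; "finger_force": force on a finger pad.
Only numpy, scipy, OpenCV 4.12 (cv2) and the standard library are available. Lean on these libraries where they do the work, as an engineer would, in place of code of your own. Each camera call takes 0.05 s, during which the arm holds its last target. There are 200 camera calls.

## Working session

There is one attempt and no reset: what is moved stays moved. The work goes in short steps, Python scripts to look and compute and a tool call to move; the robot and the scene stay as the last step left them, time stands still between calls to the robot, and variables do not carry over. Pictures are saved under pics/ and viewed, at most 10 in all, crops included, and the job is handed in when it is done.

Besides the shell and the picture viewer there is one more tool, called after "Request:" as name(argument=value, ...) on one line, values as JSON. send_rows: Moves the arm, as the interface text tells. Shift numbers are shares of 0.05 m and turn numbers shares of 45 degrees, none past 1 either way. Its arguments: {"type":"object","properties":{"gripper":{"type":"array","items":{"type":"number"}},"travel":{"type":"array","items":{"type":"array","items":{"type":"number"}}},"dr":{"type":"array","items":{"type":"array","items":{"type":"number"}}},"force":{"type":"number"}},"required":["gripper","travel","dr"]}

```bash
mkdir -p pics; ls
cat > h.py <<'E'
import numpy as np, cv2
from workcell import r
def grab(n):
    c=r.capture(n); return c
def pts(c):
    K=c["intrinsics"];z=c["z_map"];v,u=np.mgrid[:480,:640]
    P=np.stack([(u-K[0,2])/K[0,0]*z,(v-K[1,2])/K[1,1]*z,z],-1)
    W=(P-c["t"])@c["R"]; W[z<=0]=np.nan; return W
def ray(c,u,v,h):
    K=c["intrinsics"];d=c["R"].T@np.array([(u-K[0,2])/K[0,0],(v-K[1,2])/K[1,1],1.]);o=-c["R"].T@c["t"]
    return o+d*(h-o[2])/d[2]
E
python3 - <<'E'
from h import *
for n in("scene","top"):
    c=grab(n); cv2.imwrite(f"pics/{n}0.png",c["img"]); np.savez(f"{n}0.npz",**c)
    print(n,np.round(-c["R"].T@c["t"],3),np.round(c["R"],2).tolist())
print(r.state())
E
```

```text
pics
scene [ 1.055 -0.107  1.119] [[0.33, 0.94, -0.01], [0.82, -0.29, -0.49], [-0.46, 0.15, -0.87]]
top [0.188 0.065 1.6  ] [[-0.0, -1.0, -0.0], [-0.98, 0.0, -0.22], [0.22, 0.0, -0.98]]
{'time': 0.1, 'joints': array([-7.75446805e+01,  7.51221137e+00,  8.53232393e+01,  8.75370747e-04,
        8.72623794e+01, -4.89419346e+00]), 'qd': array([-0.00754924, -0.09622029, -0.13309709,  0.1253698 ,  0.07507728,
       -0.01339735]), 'tau': array([ 1.83285156e-03, -5.70952106e+01, -5.01940048e+01, -1.60853865e-04,
        8.18972709e-03,  6.58639624e-05]), 'tool_pos': array([ 0.17882665, -0.57220574,  0.23033252]), 'tool_rot': array([[ 9.54503712e-01,  2.98198824e-01, -3.53359490e-04],
       [ 2.98198990e-01, -9.54502264e-01,  1.67056124e-03],
       [ 1.60876965e-04, -1.69992835e-03, -9.99998542e-01]]), 'force': array([0.46898378, 0.05564248, 0.3033222 ]), 'moment': array([ 0.00310302, -0.03159733, -0.00491774]), 'finger_force': 0.0, 'gripper_width': 0.0856912638989662}
```

View pics/scene0.png

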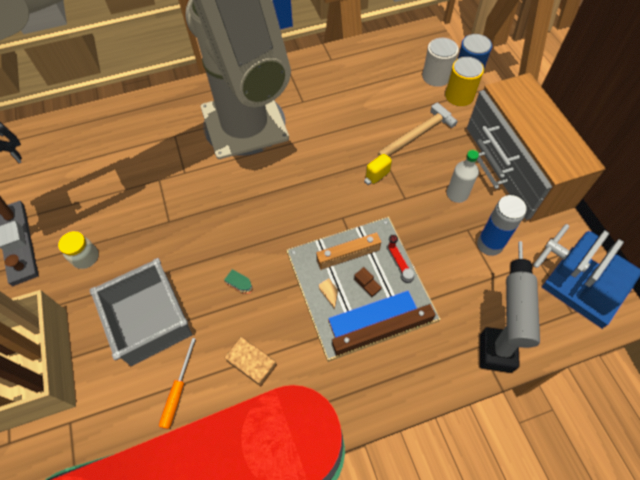

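View pics/top0.png

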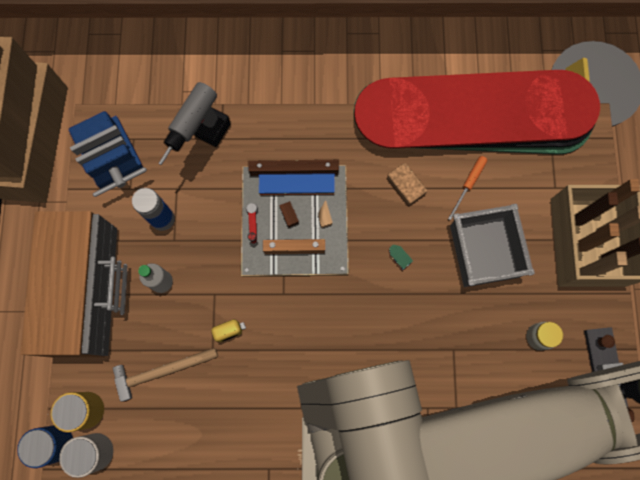

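The scene picture shows the jig around (365,285) with pine (329,291), dark (368,282), green (238,281), the tub (140,310) and the latch knob (392,240). The top picture shows them at (326,213), (290,214), (401,257), (490,246) and the knob end near (252,238), with the blank at (297,184).

```bash
cat >> h.py <<'E'
# rois u0,u1,v0,v1 per view
ROI={"pine":{"scene":(314,344,274,308),"top":(316,336,198,230)},
"dark":{"scene":(350,386,264,300),"top":(277,302,200,230)},
"green":{"scene":(222,256,268,294),"top":(388,414,242,272)},
"blank":{"scene":(326,420,290,336),"top":(256,338,172,196)},
"jaw":{"scene":(312,386,232,268),"top":(260,330,236,255)},
"red":{"scene":(382,418,230,284),"top":(244,260,202,244)}}
def mask(c,n,view,roi=None):
    h=cv2.cvtColor(c["img"],cv2.COLOR_BGR2HSV).astype(int);H,S,V=h[...,0],h[...,1],h[...,2]
    m={"pine":(S>70)&(V>110)&(H<30),"dark":(S>80)&(V<130)&(H<25),"green":(H>50)&(H<95)&(S>60),
       "blank":(H>100)&(H<130)&(S>120),"jaw":(S>100)&(V>100)&(H<25),"red":((H<6)|(H>174))&(S>150)&(V>90)}[n]
    u0,u1,v0,v1=roi or ROI[n][view]; o=np.zeros(m.shape,np.uint8);o[v0:v1,u0:u1]=m[v0:v1,u0:u1]
    k,l,s,_=cv2.connectedComponentsWithStats(o); 
    return (l==1+np.argmax(s[1:,4])) if k>1 else o>0
E
python3 - <<'E'
from h import *
for view in("scene","top"):
    c=dict(np.load(f"{view}0.npz"));W=pts(c)
    print(view,"bench z",np.nanmedian(W[230:250,150:200,2] if view=="scene" else W[300:310,380:440,2]))
    for n in ROI:
        m=mask(c,n,view);P=W[m];z=np.nanpercentile(P[:,2],[5,50,80,95])
        T=P[P[:,2]>z[2]-.006]
        (cx,cy),(a,b),an=cv2.minAreaRect((T[:,:2]*1000).astype(np.float32))
        print(n,m.sum(),"z",np.round(z*1000,1),"cent",np.round(np.nanmean(T[:,:2],0)*1000,1),"rect",np.round([cx,cy,a,b,an],1))
    # height map blobs: tub rim
    u0,u1,v0,v1=(85,195,255,365) if view=="scene" else (445,540,198,292)
    P=W[v0:v1,u0:u1].reshape(-1,3)
    T=P[(P[:,2]>.082)&(P[:,2]<.1)]
    print("tub rim",len(T),np.round(cv2.minAreaRect((T[:,:2]*1000).astype(np.float32)).__repr__() and np.array(sum([list(x) if hasattr(x,'__len__') else [x] for x in cv2.minAreaRect((T[:,:2]*1000).astype(np.float32))],[])),1))
E
python3 - <<'E'
import cv2,numpy as np
a=cv2.imread("pics/scene0.png")[210:365,280:450];b=cv2.imread("pics/top0.png")[150:285,235:420]
cv2.imwrite("pics/crop.png",np.vstack([cv2.resize(x,(600,298),interpolation=cv2.INTER_CUBIC) for x in()]) if 0 else cv2.hconcat([cv2.resize(a,(400,365)),cv2.resize(b,(400,365))]))
E
```

```text
scene bench z 0.0006627806206642037
pine 323 z [26.8 46.1 48.4 50. ] cent [613.5  49. ] rect [617.6  52.1  62.6  31.8  17.3]
dark 384 z [32.5 43.9 49.3 51.6] cent [607.6 137.7] rect [607.1 137.7  36.1  32.9  22.4]
green 311 z [25.7 28.7 30.6 32.5] cent [ 508.2 -147. ] rect [ 509.3 -146.2   64.5   34.3   40. ]
blank 1713 z [40.1 43.7 45.5 47.2] cent [698.8 122.4] rect [698.7 123.8  48.8 199.7   0.7]
jaw 1063 z [32.5 61.9 64.6 66.5] cent [530.6 128.2] rect [5.301e+02 1.280e+02 3.420e+01 1.599e+02 4.000e-01]
red 216 z [35.4 39.6 42.3 53.6] cent [582.5 236.7] rect [582.8 237.   70.8  19.    4.4]
tub rim 1754 [ 524.1 -374.1  188.2  166.2    9.9]
top bench z 0.00038876899814129347
pine 220 z [21.3 45.9 48.4 51.5] cent [611.7  51.4] rect [615.9  55.   61.7  29.7  16.2]
dark 280 z [30.2 44.6 49.9 53.3] cent [606.  142.1] rect [613.8 145.   54.8  30.7  22.5]
green 292 z [22.4 28.8 31.9 33.8] cent [ 505.3 -144.2] rect [ 506.8 -142.7   62.    33.4   41.3]
blank 1437 z [36.7 43.3 46.4 49.5] cent [698.9 125.8] rect [7.000e+02 1.265e+02 5.720e+01 1.962e+02 3.000e-01]
jaw 613 z [58.2 63.6 66.2 69.4] cent [527.9 130.5] rect [527.9 131.   30.6 156.2   1.4]
red 160 z [33.8 40.4 46.  73. ] cent [582.6 239.9] rect [581.5 239.2  76.2  17.7   6. ]
tub rim 1357 [ 524.2 -369.9  187.2  168.1    9.6]
```

View pics/crop.png

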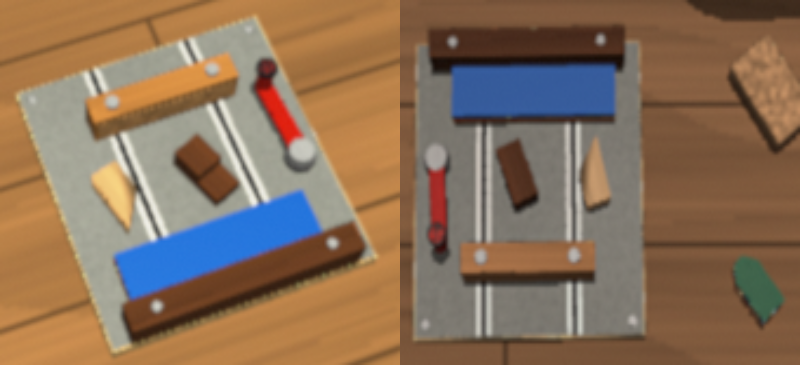

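The crop confirms it: pine leans about +16° at the right, dark about +22° with its high end towards the robot, and green about +40°. The jaw is back and the latch arm points to −x. Both views agree to 2–4 mm, and the heights match the text. I start with the green offcut.

```bash
cat >> h.py <<'E'
def plan(yaw,*wps,step=45,rot=None):
    """rows to turn to yaw (deg), then straight legs through wps (mm); from measured pose"""
    s=r.state();R=s["tool_rot"];p=s["tool_pos"]*1000
    y0=np.degrees(np.arctan2(R[1,0],R[0,0]));d=(y0-yaw)/45
    n=int(np.ceil(abs(d)/.185-1e-6)) if abs(d)>.008 else 0
    print("at",np.round(p,1),"yaw",round(y0,1),"tilt",np.round(R[:,2],4),"t",round(s["time"],1),"w",round(s["gripper_width"],4),"F",np.round(s["force"],1),"ff",round(s["finger_force"],1))
    if n: print("turn",n,"x",round(d/n,3))
    a=np.radians(yaw);Rt=np.array([[np.cos(a),np.sin(a),0],[np.sin(a),-np.cos(a),0],[0,0,-1]])
    for w in wps:
        w=np.array(w,float);t=Rt.T@(w-p)/50;k=max(1,int(np.ceil(np.linalg.norm(t)*50/step)))
        print(k,"x",np.round(t/k,3).tolist());p=w
E
python3 -c "
from h import *
plan(40.5,(508,-144.5,150),(508,-144.5,30),(508,-144.5,6))"
```

```text
at [ 178.8 -572.2  230.3] yaw 17.3 tilt [-4.0e-04  1.7e-03 -1.0e+00] t 0.1 w 0.0857 F [0.5 0.1 0.3] ff 0.0
turn 3 x -0.171
13 x [0.812, -0.171, 0.124]
3 x [0.0, 0.0, 0.8]
1 x [0.0, 0.0, 0.48]
```

Request:
send_rows(gripper=[0.5,0.5,0.5,0.5,0.5,0.5,0.5,0.5], travel=[[0,0,0],[0,0,0],[0,0,0],[0.81,-0.17,0.12],[0.81,-0.17,0.12],[0.81,-0.17,0.12],[0.81,-0.17,0.12],[0.81,-0.17,0.12]], dr=[[0,0,-0.171],[0,0,-0.171],[0,0,-0.171],[0,0,0],[0,0,0],[0,0,0],[0,0,0],[0,0,0]], force=50)

```text
time: 0.9
tool_pos: [0.306, -0.4074, 0.2006]
tool_rot: [[0.761, 0.648, -0.0], [0.648, -0.761, 0.001], [0.0, -0.001, -1.0]]
force: [0.9, -0.1, 0.8]
gripper_width: 0.064
finger_force: 0.0
```

Request:
send_rows(gripper=[0.5,0.5,0.5,0.5,0.5,0.5,0.5,0.5], travel=[[0.81,-0.17,0.12],[0.81,-0.17,0.12],[0.81,-0.17,0.12],[0.81,-0.17,0.12],[0.81,-0.17,0.12],[0.81,-0.17,0.12],[0.81,-0.17,0.12],[0.81,-0.17,0.12]], dr=[[0,0,0],[0,0,0],[0,0,0],[0,0,0],[0,0,0],[0,0,0],[0,0,0],[0,0,0]])

```text
time: 1.7
tool_pos: [0.5086, -0.1455, 0.1528]
tool_rot: [[0.761, 0.649, -0.0], [0.649, -0.761, 0.0], [-0.0, -0.0, -1.0]]
force: [0.6, -0.6, -0.0]
gripper_width: 0.064
finger_force: 0.0
```

Request:
send_rows(gripper=[0.5,0.5], travel=[[0,0,0],[0,0,0]], dr=[[0,0,0],[0,0,0]])

```text
time: 1.9
tool_pos: [0.5079, -0.1461, 0.1526]
tool_rot: [[0.76, 0.65, -0.002], [0.65, -0.76, 0.0], [-0.001, -0.001, -1.0]]
force: [0.5, 0.2, -1.3]
gripper_width: 0.0639
finger_force: 0.0
```

```bash
python3 -c "
from h import *
plan(40.5,(508,-144.5,30),(508,-144.5,6))"
```

```text
at [ 507.9 -146.1  152.6] yaw 40.6 tilt [-1.5e-03  3.0e-04 -1.0e+00] t 1.9 w 0.0639 F [ 0.5  0.2 -1.3] ff 0.0
3 x [0.008, -0.008, 0.817]
1 x [0.0, 0.0, 0.48]
```

Request:
send_rows(gripper=[0.5,0.5,0.5,0.5,0.5,-1,-1,-1], travel=[[0.02,-0.02,0.8],[0,0,0.8],[0,0,0.8],[0,0,0.3],[0,0,0.2],[0,0,0],[0,0,0],[0,0,0]], dr=[[0,0,0],[0,0,0],[0,0,0],[0,0,0],[0,0,0],[0,0,0],[0,0,0],[0,0,0]])

```text
time: 2.7
tool_pos: [0.5101, -0.1466, 0.0108]
tool_rot: [[0.761, 0.649, 0.004], [0.649, -0.761, -0.002], [0.002, 0.004, -1.0]]
force: [-0.0, 0.4, 0.1]
gripper_width: 0.033
finger_force: 50.4
```

Request:
send_rows(gripper=[-1,-1,-1,-1,-1,-1,-1], travel=[[0,0,0],[0,0,0],[0,0,-0.4],[0,0,-0.8],[0,0,-0.8],[0,0,-0.8],[0,0,-0.4]], dr=[[0,0,0],[0,0,0],[0,0,0],[0,0,0],[0,0,0],[0,0,0],[0,0,0]])

```text
time: 3.4
tool_pos: [0.5101, -0.1464, 0.1736]
tool_rot: [[0.761, 0.649, 0.006], [0.649, -0.761, -0.002], [0.003, 0.006, -1.0]]
force: [0.0, 0.2, 0.1]
gripper_width: 0.0327
finger_force: 50.4
```

```bash
python3 -c "
from h import *
a=np.radians(9.7);t=np.array([524,-372])
for s in(-35,35,0): print(t+s*np.array([np.cos(a),np.sin(a)]))
w=t-35*np.array([np.cos(a),np.sin(a)])
plan(9.7,(*w,165),(*w,58))"
```

```text
[ 489.50037858 -377.89712828]
[ 558.49962142 -366.10287172]
[ 524. -372.]
at [ 510.1 -146.4  173.6] yaw 40.5 tilt [ 0.0062 -0.0024 -1.    ] t 3.4 w 0.0327 F [0.  0.2 0.1] ff 50.4
turn 4 x 0.171
6 x [-0.198, 0.749, 0.029]
3 x [0.0, 0.0, 0.713]
```

Request:
send_rows(gripper=[-1,-1,-1,-1,-1,-1,-1,-1], travel=[[0,0,0],[0,0,0],[0,0,0],[0,0,0],[-0.2,0.75,0.03],[-0.2,0.75,0.03],[-0.2,0.75,0.03],[-0.2,0.75,0.03]], dr=[[0,0,0.171],[0,0,0.171],[0,0,0.171],[0,0,0.171],[0,0,0],[0,0,0],[0,0,0],[0,0,0]])

```text
time: 4.2
tool_pos: [0.4939, -0.3017, 0.1631]
tool_rot: [[0.986, 0.168, 0.001], [0.168, -0.986, -0.001], [0.001, 0.001, -1.0]]
force: [0.5, -0.0, -0.2]
gripper_width: 0.0328
finger_force: 50.4
```

Request:
send_rows(gripper=[-1,-1,-1,-1,-1,-1,0.4,0.4], travel=[[-0.2,0.75,0.03],[-0.2,0.75,0.03],[0,0,0],[0,0,0.7],[0,0,0.7],[0,0,0.7],[0,0,0],[0,0,0]], dr=[[0,0,0],[0,0,0],[0,0,0],[0,0,0],[0,0,0],[0,0,0],[0,0,0],[0,0,0]])

```text
time: 5.0
tool_pos: [0.4867, -0.377, 0.0548]
tool_rot: [[0.986, 0.168, -0.001], [0.168, -0.986, 0.001], [-0.001, -0.001, -1.0]]
force: [1.5, -0.2, -0.2]
gripper_width: 0.0593
finger_force: 0.0
```

Request:
send_rows(gripper=[0.4,0.4,0.4,0.4,0.4], travel=[[0,0,0],[0,0,-0.8],[0,0,-0.8],[0,0,-0.8],[0,0,-0.2]], dr=[[0,0,0],[0,0,0],[0,0,0],[0,0,0],[0,0,0]])

```text
time: 5.5
tool_pos: [0.4899, -0.3803, 0.1942]
tool_rot: [[0.986, 0.168, 0.01], [0.168, -0.986, -0.009], [0.008, 0.011, -1.0]]
force: [0.4, -0.0, 0.7]
gripper_width: 0.0598
finger_force: 0.0
```

Run:
```python
from h import *
for n in("scene","top"):
    c=grab(n);cv2.imwrite(f"pics/{n}1.png",c["img"])
    W=pts(c)
    for k in("pine","dark"):
        m=mask(c,k,n);T=W[m];T=T[T[:,2]>np.nanpercentile(T[:,2],80)-.006]
        print(n,k,m.sum(),np.round(np.nanmean(T,0)*1000,1))
cv2.imwrite("pics/c1.png",cv2.resize(cv2.imread("pics/scene1.png")[180:400,60:440],(760,440)))
plan(16.5,(607,51,165),(607,51,22))
```

```text
scene pine 323 [613.4  49.1  46.6]
scene dark 379 [607.9 137.9  48.5]
top pine 214 [612.7  51.5  47.9]
top dark 276 [606.  141.2  48.6]
at [ 488.9 -379.4  190.1] yaw 9.7 tilt [ 0.0069 -0.0063 -1.    ] t 5.6 w 0.0598 F [-0.   0.6 -0.2] ff 0.0
turn 1 x -0.152
10 x [0.471, -0.758, 0.05]
4 x [0.0, 0.0, 0.715]
```

View pics/c1.png

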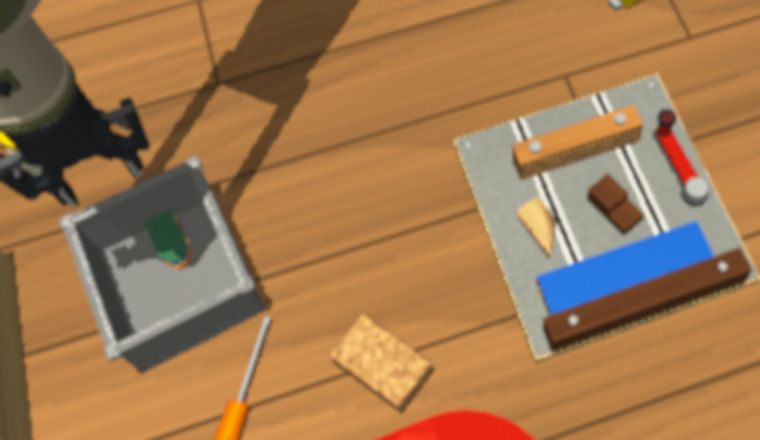

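The green offcut lies in the tub at crop (167,238), and the tub and jig are unmoved. Next is the pine.

Request:
send_rows(gripper=[0.2,0.2,0.2,0.2,0.2,0.2,0.2,0.2], travel=[[0,0,0],[0.47,-0.76,0.05],[0.47,-0.76,0.05],[0.47,-0.76,0.05],[0.47,-0.76,0.05],[0.47,-0.76,0.05],[0.47,-0.76,0.05],[0.47,-0.76,0.05]], dr=[[0,0,-0.152],[0,0,0],[0,0,0],[0,0,0],[0,0,0],[0,0,0],[0,0,0],[0,0,0]])

```text
time: 6.4
tool_pos: [0.5684, -0.0738, 0.1656]
tool_rot: [[0.959, 0.284, -0.001], [0.284, -0.959, 0.0], [-0.001, -0.001, -1.0]]
force: [1.7, -0.2, -0.6]
gripper_width: 0.0512
finger_force: 0.0
```

Request:
send_rows(gripper=[0.2,0.2,0.2,0.2,0.2,0.2], travel=[[0.47,-0.76,0.05],[0.47,-0.76,0.05],[0.47,-0.76,0.05],[0,0,0.6],[0,0,0.6],[0,0,0]], dr=[[0,0,0],[0,0,0],[0,0,0],[0,0,0],[0,0,0],[0,0,0]])

```text
time: 7.0
tool_pos: [0.5996, 0.0541, 0.093]
tool_rot: [[0.959, 0.285, -0.01], [0.285, -0.959, -0.0], [-0.01, -0.003, -1.0]]
force: [-0.6, -0.5, -1.0]
gripper_width: 0.0511
finger_force: 0.0
```

Run:
```python
from h import *
plan(16.5,(607,51,21.5))
```

```text
at [599.6  54.1  93. ] yaw 16.6 tilt [-1.050e-02 -1.000e-04 -9.999e-01] t 7.0 w 0.0511 F [-0.6 -0.5 -1. ] ff 0.0
2 x [0.062, 0.051, 0.715]
```

Request:
send_rows(gripper=[0.2,0.2], travel=[[0,0,0.3],[0,0,0]], dr=[[0,0,0],[0,0,0]])

```text
time: 7.2
tool_pos: [0.6034, 0.0532, 0.0831]
tool_rot: [[0.959, 0.283, -0.002], [0.283, -0.959, -0.0], [-0.002, -0.0, -1.0]]
force: [-0.2, 0.3, -0.8]
gripper_width: 0.0511
finger_force: 0.0
```

Run:
```python
from h import *
plan(16.5,(607,51,21.5))
```

```text
at [603.4  53.2  83.1] yaw 16.5 tilt [-0.0017 -0.     -1.    ] t 7.2 w 0.0511 F [-0.2  0.3 -0.8] ff 0.0
2 x [0.028, 0.031, 0.616]
```

Request:
send_rows(gripper=[0.2,0.2,0.2,0.2,0.2], travel=[[0.04,0.05,0.5],[0,0,0.4],[0,0,0.2],[0,0,0],[0,0,0]], dr=[[0,0,0],[0,0,0],[0,0,0],[0,0,0],[0,0,0]])

```text
time: 7.7
tool_pos: [0.6075, 0.0515, 0.0305]
tool_rot: [[0.959, 0.284, 0.001], [0.284, -0.959, 0.0], [0.001, 0.0, -1.0]]
force: [0.1, 0.4, 0.4]
gripper_width: 0.0513
finger_force: 0.0
```

Request:
send_rows(gripper=[0.2,0.2,-1,-1,-1,-1], travel=[[0,0,0.16],[0,0,0],[0,0,0],[0,0,0],[0,0,0],[0,0,0]], dr=[[0,0,0],[0,0,0],[0,0,0],[0,0,0],[0,0,0],[0,0,0]])

```text
time: 8.3
tool_pos: [0.6072, 0.0517, 0.0218]
tool_rot: [[0.959, 0.284, 0.001], [0.284, -0.959, 0.0], [0.001, 0.0, -1.0]]
force: [-0.3, -0.1, 2.5]
gripper_width: 0.0291
finger_force: 50.6
```

Request:
send_rows(gripper=[-1,-1,-1,-1,-1], travel=[[0,0,-0.4],[0,0,-0.8],[0,0,-0.8],[0,0,-0.8],[0,0,0]], dr=[[0,0,0],[0,0,0],[0,0,0],[0,0,0],[0,0,0]])

```text
time: 8.8
tool_pos: [0.6109, 0.0517, 0.1691]
tool_rot: [[0.959, 0.284, 0.012], [0.284, -0.959, 0.0], [0.011, 0.003, -1.0]]
force: [1.4, -0.1, 1.0]
gripper_width: 0.0292
finger_force: 50.2
```

Run:
```python
from h import *
plan(9.7,(556,-367,165),(556,-367,58))
```

```text
at [610.9  51.7 169.1] yaw 16.5 tilt [ 0.0117  0.     -0.9999] t 8.8 w 0.0292 F [ 1.4 -0.1  1. ] ff 50.2
turn 1 x 0.151
10 x [-0.249, 0.807, 0.008]
3 x [0.0, 0.0, 0.713]
```

Request:
send_rows(gripper=[-1,-1,-1,-1,-1,-1,-1,-1], travel=[[0,0,0],[-0.27,0.805,0],[-0.27,0.805,0],[-0.27,0.805,0],[-0.27,0.805,0],[-0.27,0.805,0],[-0.27,0.805,0],[-0.27,0.805,0]], dr=[[0,0,0.151],[0,0,0],[0,0,0],[0,0,0],[0,0,0],[0,0,0],[0,0,0],[0,0,0]])

```text
time: 9.6
tool_pos: [0.5604, -0.2435, 0.1607]
tool_rot: [[0.986, 0.169, -0.0], [0.169, -0.986, 0.0], [-0.0, -0.0, -1.0]]
force: [0.3, 0.1, -0.2]
gripper_width: 0.0291
finger_force: 50.2
```

Request:
send_rows(gripper=[-1,-1,-1,-1,-1,-1], travel=[[-0.27,0.805,0],[-0.27,0.805,0],[-0.27,0.805,0],[0,0,0],[0,0,0],[0,0,0]], dr=[[0,0,0],[0,0,0],[0,0,0],[0,0,0],[0,0,0],[0,0,0]])

```text
time: 10.2
tool_pos: [0.5415, -0.3669, 0.1606]
tool_rot: [[0.986, 0.169, -0.001], [0.169, -0.986, 0.001], [-0.0, -0.001, -1.0]]
force: [0.2, 1.0, 0.0]
gripper_width: 0.0288
finger_force: 50.2
```

Request:
send_rows(gripper=[-1,-1,-1,-1,0.4,0.4,0.4], travel=[[0.1,0,0.68],[0,0,0.68],[0,0,0.6],[0,0,0],[0,0,0],[0,0,0],[0,0,0]], dr=[[0,0,0],[0,0,0],[0,0,0],[0,0,0],[0,0,0],[0,0,0],[0,0,0]])

```text
time: 10.9
tool_pos: [0.5481, -0.3679, 0.0663]
tool_rot: [[0.986, 0.169, 0.003], [0.169, -0.986, -0.003], [0.003, 0.003, -1.0]]
force: [1.0, 0.4, -0.8]
gripper_width: 0.0597
finger_force: 0.0
```

Request:
send_rows(gripper=[0.4,0.4,0.4,0.2,0.2], travel=[[0,0,-0.8],[0,0,-0.8],[0,0,-0.6],[0,0,0],[0,0,0]], dr=[[0,0,0],[0,0,0],[0,0,0],[0,0,0],[0,0,0]])

```text
time: 11.4
tool_pos: [0.5475, -0.3678, 0.1762]
tool_rot: [[0.986, 0.168, 0.004], [0.168, -0.986, -0.003], [0.003, 0.004, -1.0]]
force: [0.3, 0.5, -0.3]
gripper_width: 0.051
finger_force: 0.0
```

Run:
```python
from h import *
for n in("scene","top"):
    c=grab(n);W=pts(c)
    m=mask(c,"dark",n);T=W[m];T=T[T[:,2]>np.nanpercentile(T[:,2],80)-.006];print(n,m.sum(),np.round(np.nanmean(T,0)*1000,1))
    if n=="scene": cv2.imwrite("pics/c2.png",cv2.resize(c["img"][180:400,60:440],(760,440)))
plan(22.5,(613,142,160),(613,142,22))
```

```text
scene 380 [607.6 137.7  48.7]
top 282 [605.  140.9  49.9]
at [ 546.  -366.7  172.6] yaw 9.7 tilt [-8.e-04  6.e-04 -1.e+00] t 11.5 w 0.0513 F [ 0.1  0.4 -0.9] ff 0.0
turn 2 x -0.142
12 x [0.428, -0.741, 0.021]
4 x [0.0, 0.0, 0.69]
```

View pics/c2.png

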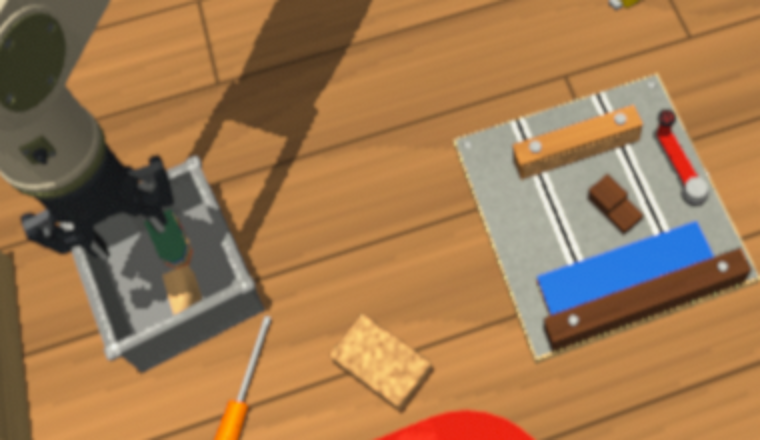

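The pine lies in the tub at crop (180,288) beside the green. The dark offcut is unmoved at crop (615,203), so it is next.

Request:
send_rows(gripper=[0.3,0.3,0.3,0.3,0.3,0.3,0.3,0.3], travel=[[0,0,0],[0,0,0],[0.43,-0.74,0.02],[0.43,-0.74,0.02],[0.43,-0.74,0.02],[0.43,-0.74,0.02],[0.43,-0.74,0.02],[0.43,-0.74,0.02]], dr=[[0,0,-0.142],[0,0,-0.142],[0,0,0],[0,0,0],[0,0,0],[0,0,0],[0,0,0],[0,0,0]])

```text
time: 12.3
tool_pos: [0.5797, -0.1106, 0.1654]
tool_rot: [[0.924, 0.382, -0.003], [0.382, -0.924, 0.001], [-0.002, -0.002, -1.0]]
force: [0.2, -0.2, 0.2]
gripper_width: 0.0555
finger_force: 0.0
```

Request:
send_rows(gripper=[0.3,0.3,0.3,0.3,0.3,0.3,0.3,0.3], travel=[[0.43,-0.74,0.02],[0.43,-0.74,0.02],[0.43,-0.74,0.02],[0.43,-0.74,0.02],[0.43,-0.74,0.02],[0.43,-0.74,0.02],[0,0,0.8],[0,0,0.5]], dr=[[0,0,0],[0,0,0],[0,0,0],[0,0,0],[0,0,0],[0,0,0],[0,0,0],[0,0,0]])

```text
time: 13.1
tool_pos: [0.6134, 0.1436, 0.0928]
tool_rot: [[0.923, 0.385, -0.003], [0.385, -0.923, -0.0], [-0.003, -0.001, -1.0]]
force: [-0.9, -0.1, -0.1]
gripper_width: 0.0558
finger_force: 0.0
```

Request:
send_rows(gripper=[0.3,0.3,0.3], travel=[[0,0,0],[0,0,0],[0,0,0]], dr=[[0,0,0],[0,0,0],[0,0,0]])

```text
time: 13.4
tool_pos: [0.6161, 0.1417, 0.0979]
tool_rot: [[0.924, 0.382, 0.002], [0.382, -0.924, 0.0], [0.002, 0.001, -1.0]]
force: [0.5, -0.1, 0.3]
gripper_width: 0.0553
finger_force: 0.0
```

```bash
python3 -c "
from h import *
plan(22.5,(613,142,22))"
```

```text
at [616.1 141.7  97.9] yaw 22.4 tilt [ 2.e-03  3.e-04 -1.e+00] t 13.4 w 0.0553 F [ 0.5 -0.1  0.3] ff 0.0
2 x [-0.027, -0.015, 0.759]
```

Request:
send_rows(gripper=[0.3,0.3,0.3,0.3,0.3,-1,-1,-1], travel=[[-0.05,-0.02,0.6],[0,0,0.5],[0,0,0.28],[0,0,0.1],[0,0,0],[0,0,0],[0,0,0],[0,0,0]], dr=[[0,0,0],[0,0,0],[0,0,0],[0,0,0],[0,0,0],[0,0,0],[0,0,0],[0,0,0]])

```text
time: 14.2
tool_pos: [0.6139, 0.1421, 0.0243]
tool_rot: [[0.924, 0.382, 0.003], [0.382, -0.924, 0.0], [0.003, 0.001, -1.0]]
force: [-0.9, -0.5, 5.2]
gripper_width: 0.0311
finger_force: 51.3
```

Request:
send_rows(gripper=[-1,-1,-1,-1,-1,-1,-1], travel=[[0,0,0],[0,0,0],[0,0,-0.4],[0,0,-0.8],[0,0,-0.8],[0,0,-0.8],[0,0,0]], dr=[[0,0,0],[0,0,0],[0,0,0],[0,0,0],[0,0,0],[0,0,0],[0,0,0]])

```text
time: 14.9
tool_pos: [0.6167, 0.1426, 0.171]
tool_rot: [[0.924, 0.382, 0.013], [0.382, -0.924, 0.002], [0.012, 0.003, -1.0]]
force: [1.0, 0.8, 1.5]
gripper_width: 0.0313
finger_force: 50.6
```

```bash
python3 -c "
from h import *
plan(9.7,(520,-372,165),(520,-372,85))"
```

```text
at [616.7 142.6 171. ] yaw 22.5 tilt [ 0.0125  0.0019 -0.9999] t 14.9 w 0.0313 F [1.  0.8 1.5] ff 50.6
turn 2 x 0.142
12 x [-0.303, 0.818, 0.01]
2 x [0.0, 0.0, 0.8]
```

Request:
send_rows(gripper=[-1,-1,-1,-1,-1,-1,-1,-1], travel=[[0,0,0],[0,0,0],[-0.3,0.82,0],[-0.3,0.82,0],[-0.3,0.82,0],[-0.3,0.82,0],[-0.3,0.82,0],[-0.3,0.82,0]], dr=[[0,0,0.142],[0,0,0.142],[0,0,0],[0,0,0],[0,0,0],[0,0,0],[0,0,0],[0,0,0]])

```text
time: 15.7
tool_pos: [0.5646, -0.1173, 0.1623]
tool_rot: [[0.986, 0.169, 0.0], [0.169, -0.986, -0.0], [0.0, 0.0, -1.0]]
force: [0.3, -1.1, -1.2]
gripper_width: 0.0312
finger_force: 50.5
```

Request:
send_rows(gripper=[-1,-1,-1,-1,-1,-1,-1,-1], travel=[[-0.3,0.82,0],[-0.3,0.82,0],[-0.3,0.82,0],[-0.3,0.82,0],[-0.3,0.82,0],[-0.3,0.82,0],[0,0,0],[0,0,0]], dr=[[0,0,0],[0,0,0],[0,0,0],[0,0,0],[0,0,0],[0,0,0],[0,0,0],[0,0,0]])

```text
time: 16.5
tool_pos: [0.5172, -0.3743, 0.1619]
tool_rot: [[0.986, 0.166, -0.0], [0.166, -0.986, 0.001], [-0.0, -0.001, -1.0]]
force: [0.6, 0.2, -0.7]
gripper_width: 0.0311
finger_force: 50.5
```

Request:
send_rows(gripper=[-1,-1,-1,-1,-1,0.2,0.2,0.2], travel=[[0.08,0,0.68],[0,0,0.68],[0,0,0.6],[0,0,0],[0,0,0],[0,0,0],[0,0,0],[0,0,0]], dr=[[0,0,0],[0,0,0],[0,0,0],[0,0,0],[0,0,0],[0,0,0],[0,0,0],[0,0,0]])

```text
time: 17.3
tool_pos: [0.5229, -0.3735, 0.0664]
tool_rot: [[0.986, 0.169, 0.002], [0.169, -0.986, -0.002], [0.002, 0.002, -1.0]]
force: [-0.6, -0.6, -0.2]
gripper_width: 0.0514
finger_force: 0.0
```

Request:
send_rows(gripper=[0.2,0.2,0.2,0.2,-1,-1,-1,-1], travel=[[0,0,0],[0,0,-0.8],[0,0,-0.8],[0,0,-0.6],[0,0,0],[-0.5,-0.7,0],[-0.5,-0.7,0],[0,0,0]], dr=[[0,0,0],[0,0,0],[0,0,0],[0,0,0],[0,0,0],[0,0,0],[0,0,0],[0,0,0]])

```text
time: 18.1
tool_pos: [0.4558, -0.3074, 0.1703]
tool_rot: [[0.986, 0.169, -0.007], [0.169, -0.986, 0.006], [-0.006, -0.007, -1.0]]
force: [0.5, -0.4, -1.1]
gripper_width: 0.0001
finger_force: 0.0
```

Run:
```python
from h import *
for n in("scene","top"):
    c=grab(n);W=pts(c);cv2.imwrite(f"pics/{n}3.png",c["img"])
    for k in("jaw","blank","red"):
        m=mask(c,k,n);P=W[m];T=P[P[:,2]>np.nanpercentile(P[:,2],80)-.006];print(n,k,np.round(np.nanmean(T,0)*1000,1),np.round(cv2.minAreaRect((T[:,:2]*1000).astype(np.float32))[1:][1],1))
    # knob: points on jig left at z 60-80
    a=W.reshape(-1,3);k=a[(a[:,2]>.062)&(a[:,2]<.08)&(abs(a[:,0]-.56)<.05)&(abs(a[:,1]-.235)<.025)];print("knob",len(k),np.round(np.mean(k,0)*1000,1))
    e=a[(a[:,2]>.056)&(a[:,2]<.07)&(a[:,0]>.70)&(a[:,0]<.80)&(abs(a[:,1]-.128)<.13)];(q,s,an)=cv2.minAreaRect((e[:,:2]*1000).astype(np.float32));print("stop",np.round(q,1),np.round(s,1),an)
x=cv2.imread("pics/scene3.png")[180:400,60:440];cv2.imwrite("pics/c3.png",cv2.resize(x,(760,440)))
plan(0,(470,128,165),(470,128,30))
```

```text
scene jaw [530.7 127.6  63.5] 0.6
scene blank [698.8 122.4  43.8] 0.7
scene red [583.1 236.7  41.5] 6.1
knob 74 [549.4 235.2  73.1]
stop [744.1 130.6] [ 32.1 239.1] 0.710059642791748
top jaw [528.1 131.2  64.9] 1.2
top blank [699.  124.4  44.9] 0.8
top red [580.8 240.5  51.9] 5.2
knob 66 [547.  237.4  72.9]
stop [742.6 134.3] [ 34.3 237.8] 0.2438136339187622
at [ 459.9 -311.4  173.7] yaw 9.7 tilt [-6.e-04  5.e-04 -1.e+00] t 18.2 w -0.0002 F [-0.6 -0.2 -0.1] ff 0.0
turn 2 x 0.108
10 x [0.02, -0.879, 0.017]
3 x [0.0, 0.0, 0.9]
```

View pics/c3.png

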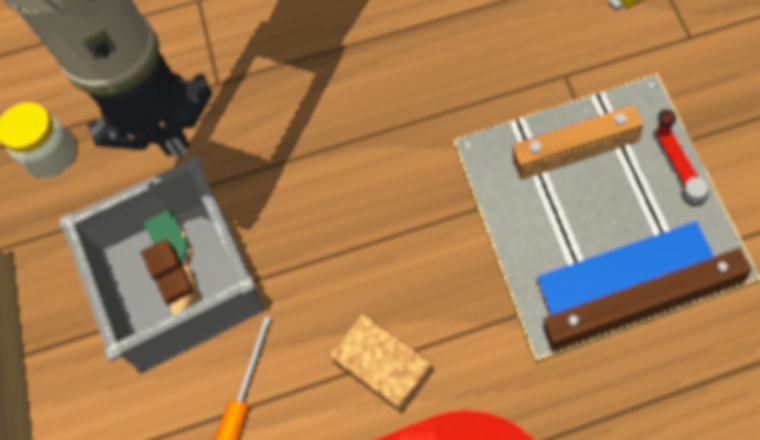

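All three offcuts lie in the tub: dark at crop (165,270), with green and pine under it. The tub is upright. The jig's yaw comes out at about 0.7°, its origin about (579,130), and the jaw's back face about x=514. Now I push the jaw.

Request:
send_rows(gripper=[-1,-1,-1,-1,-1,-1,-1,-1], travel=[[0,0,0],[0,0,0],[0.0,-0.88,0],[0.0,-0.88,0],[0.0,-0.88,0],[0.0,-0.88,0],[0.0,-0.88,0],[0.0,-0.88,0]], dr=[[0,0,0.1],[0,0,0.1],[0,0,0],[0,0,0],[0,0,0],[0,0,0],[0,0,0],[0,0,0]])

```text
time: 19.0
tool_pos: [0.4589, -0.0471, 0.1754]
tool_rot: [[1.0, 0.011, 0.003], [0.011, -1.0, -0.001], [0.003, 0.001, -1.0]]
force: [1.5, -0.4, 0.4]
gripper_width: 0.0
finger_force: 0.0
```

Request:
send_rows(gripper=[-1,-1,-1,-1,-1,-1,-1,-1], travel=[[0.0,-0.88,0],[0.0,-0.88,0],[0.0,-0.88,0],[0.0,-0.88,0],[0,0,0.8],[0,0,0.8],[0,0,0],[0,0,0]], dr=[[0,0,0],[0,0,0],[0,0,0],[0,0,0],[0,0,0],[0,0,0],[0,0,0],[0,0,0]])

```text
time: 19.8
tool_pos: [0.4558, 0.1277, 0.0948]
tool_rot: [[1.0, 0.012, -0.001], [0.012, -1.0, -0.0], [-0.001, 0.0, -1.0]]
force: [0.3, -0.3, 1.0]
gripper_width: 0.0001
finger_force: 0.0
```

```bash
python3 -c "
from h import *
plan(0.7,(470,129,33),(500,129.3,33),(630,131,33),step=20)"
```

```text
at [455.8 127.7  94.8] yaw 0.7 tilt [-1.e-03 -2.e-04 -1.e+00] t 19.8 w 0.0001 F [ 0.3 -0.3  1. ] ff 0.0
4 x [0.071, -0.006, 0.309]
2 x [0.3, 0.001, 0.0]
7 x [0.371, -0.0, 0.0]
```

Request:
send_rows(gripper=[-1,-1,-1,-1,-1,-1,-1,-1], travel=[[0.1,-0.03,0.6],[0,0,0.5],[0,0,0.13],[0,0,0],[0.3,0,0],[0.3,0,0],[0.3,0,0],[0.3,0,0]], dr=[[0,0,0],[0,0,0],[0,0,0],[0,0,0],[0,0,0],[0,0,0],[0,0,0],[0,0,0]])

```text
time: 20.6
tool_pos: [0.5224, 0.1303, 0.0358]
tool_rot: [[1.0, 0.012, 0.002], [0.012, -1.0, 0.001], [0.002, -0.001, -1.0]]
force: [-4.2, -0.3, 2.9]
gripper_width: -0.0
finger_force: 2.1
```

Request:
send_rows(gripper=[-1,-1,-1,-1,-1,-1,-1,-1], travel=[[0.3,0,0],[0.3,0,0],[0.3,0,0],[0.3,0,0],[0.3,0,0],[0.2,0,0],[0.2,0,0],[0,0,0]], dr=[[0,0,0],[0,0,0],[0,0,0],[0,0,0],[0,0,0],[0,0,0],[0,0,0],[0,0,0]])

```text
time: 21.4
tool_pos: [0.6176, 0.1312, 0.0349]
tool_rot: [[1.0, 0.012, 0.003], [0.012, -1.0, 0.0], [0.003, -0.0, -1.0]]
force: [-1.0, -0.5, -0.4]
gripper_width: -0.0003
finger_force: 0.0
```

Request:
send_rows(gripper=[-1,-1,-1,-1], travel=[[0.1,0,0],[0.1,0,0],[0.1,0,0],[0.08,0,0]], dr=[[0,0,0],[0,0,0],[0,0,0],[0,0,0]])

```text
time: 21.8
tool_pos: [0.6346, 0.1315, 0.033]
tool_rot: [[1.0, 0.012, -0.0], [0.012, -1.0, 0.0], [-0.0, -0.0, -1.0]]
force: [-3.3, -0.4, 2.1]
gripper_width: -0.0
finger_force: 1.8
```

Request:
send_rows(gripper=[-1,-1], travel=[[0.04,0,0],[0.04,0,0]], dr=[[0,0,0],[0,0,0]])

```text
time: 22.0
tool_pos: [0.6382, 0.1316, 0.0326]
tool_rot: [[1.0, 0.012, -0.001], [0.012, -1.0, -0.0], [-0.001, 0.0, -1.0]]
force: [-5.5, 0.3, 3.3]
gripper_width: -0.0002
finger_force: 2.3
```

Request:
send_rows(gripper=[-1,-1], travel=[[0.04,0,0],[0.04,0,0]], dr=[[0,0,0],[0,0,0]])

```text
time: 22.2
tool_pos: [0.6385, 0.1316, 0.0322]
tool_rot: [[1.0, 0.013, -0.009], [0.013, -1.0, -0.001], [-0.009, 0.001, -1.0]]
force: [-29.1, -1.3, 17.8]
gripper_width: -0.0
finger_force: 15.1
```

The jaw stopped at x≈638.5, where predicted, with 29 N against it. I back off, look again, and plan the latch.

Request:
send_rows(gripper=[-1,-1,-1,-1,-1,-1,-1], travel=[[-0.3,0,0],[-0.7,0,0],[0,0,-0.8],[0,0,-0.8],[0,0,-0.8],[0,0,0],[0,0,0]], dr=[[0,0,0],[0,0,0],[0,0,0],[0,0,0],[0,0,0],[0,0,0],[0,0,0]])

```text
time: 22.9
tool_pos: [0.594, 0.1311, 0.1547]
tool_rot: [[1.0, 0.012, 0.005], [0.012, -1.0, 0.001], [0.005, -0.0, -1.0]]
force: [0.7, 0.4, -1.3]
gripper_width: 0.0001
finger_force: 0.0
```

Run:
```python
from h import *
for n in("scene","top"):
    c=grab(n);W=pts(c);cv2.imwrite(f"pics/{n}4.png",c["img"])
    a=W.reshape(-1,3)
    k=a[(a[:,2]>.062)&(a[:,2]<.08)&(abs(a[:,0]-.56)<.05)&(abs(a[:,1]-.235)<.025)];print("knob",len(k),np.round(np.mean(k,0)*1000,1) if len(k) else 0)
    e=a[(a[:,2]>.056)&(a[:,2]<.07)&(a[:,0]>.64)&(a[:,0]<.70)&(abs(a[:,1]-.128)<.1)]
    if len(e)>50:
        q,s,an=cv2.minAreaRect((e[:,:2]*1000).astype(np.float32));print("jaw",np.round(q,1),np.round(s,1),round(an,1))
    m=mask(c,"blank",n,(310,430,280,340) if n=="scene" else (250,345,160,200));T=W[m];T=T[T[:,2]>.038];q,s,an=cv2.minAreaRect((T[:,:2]*1000).astype(np.float32));print("blank",np.round(q,1),np.round(s,1),round(an,1))
x=cv2.imread("pics/scene4.png")[210:365,280:450];cv2.imwrite("pics/c4.png",cv2.resize(x,(510,465)))
arc=[(634+85.5*np.cos(np.radians(t)),242.5+85.5*np.sin(np.radians(t)),43) for t in(196,208,220,232,244,255)]
plan(0.7,(548,236,130),(548,236,43),*arc)
```

```text
knob 75 [549.5 235.1  72.9]
jaw [664.  130.4] [ 32.1 161.3] 1.1
blank [700.7 124. ] [ 45.6 199.7] 0.7
knob 60 [548.3 239.9  73.5]
jaw [668.7 146.6] [ 18.5 125.2] 0.5
blank [704.7  40. ] [52.2 29.2] 1.4
at [591.9 130.9 151.5] yaw 0.7 tilt [-1.3e-03 -2.0e-04 -1.0e+00] t 23.0 w 0.0001 F [-0.4 -1.1 -0.4] ff 0.0
3 x [-0.284, -0.704, 0.144]
2 x [0.0, 0.0, 0.87]
1 x [0.072, 0.342, 0.0]
1 x [0.13, 0.333, 0.0]
1 x [0.196, 0.299, 0.0]
1 x [0.254, 0.251, 0.0]
1 x [0.301, 0.193, 0.0]
1 x [0.306, 0.119, 0.0]
```

View pics/c4.png

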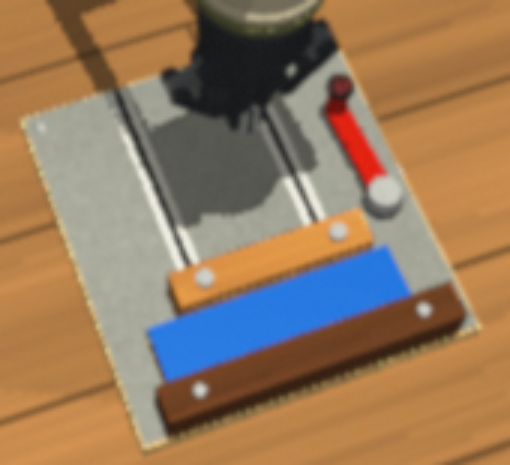

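The jaw is home at crop (270,260) with the blank flush to the stop, and the knob stands at crop (341,88). Next I pinch the knob.

Request:
send_rows(gripper=[0.2,0.2,0.2,0.2,0.2,0.2], travel=[[-0.28,-0.7,0.1],[-0.28,-0.7,0.1],[-0.28,-0.7,0.1],[0,0,0],[0,0,0],[0,0,0]], dr=[[0,0,0],[0,0,0],[0,0,0],[0,0,0],[0,0,0],[0,0,0]], force=25)

```text
time: 23.6
tool_pos: [0.5489, 0.2346, 0.1367]
tool_rot: [[1.0, 0.012, -0.001], [0.012, -1.0, -0.001], [-0.001, 0.001, -1.0]]
force: [-0.0, 0.1, -0.7]
gripper_width: 0.0511
finger_force: 0.0
```

```bash
python3 -c "
from h import *
plan(0.7,(548.5,237,43))"
```

```text
at [548.9 234.6 136.7] yaw 0.7 tilt [-1.3e-03 -9.0e-04 -1.0e+00] t 23.6 w 0.0511 F [-0.   0.1 -0.7] ff 0.0
3 x [-0.002, -0.016, 0.625]
```

Request:
send_rows(gripper=[0.2,0.2,0.2,0.2,0.2], travel=[[0,-0.05,0.7],[0,0,0.7],[0,0,0.4],[0,0,0],[0,0,0]], dr=[[0,0,0],[0,0,0],[0,0,0],[0,0,0],[0,0,0]])

```text
time: 24.1
tool_pos: [0.5494, 0.237, 0.048]
tool_rot: [[1.0, 0.011, -0.0], [0.011, -1.0, -0.0], [-0.0, 0.0, -1.0]]
force: [-0.5, 0.3, 0.6]
gripper_width: 0.0512
finger_force: 0.0
```

Request:
send_rows(gripper=[-1,-1,-1,-1,-1], travel=[[0,0,0],[0,0,0],[0,0,0],[0,0,0],[0,0,0]], dr=[[0,0,0],[0,0,0],[0,0,0],[0,0,0],[0,0,0]])

```text
time: 24.6
tool_pos: [0.5504, 0.2383, 0.0497]
tool_rot: [[1.0, 0.012, 0.003], [0.012, -1.0, 0.001], [0.003, -0.001, -1.0]]
force: [0.0, -1.0, 7.3]
gripper_width: 0.0172
finger_force: 25.2
```

Request:
send_rows(gripper=[-1,-1,-1,-1,-1,-1], travel=[[0.03,0.19,0],[0.04,0.18,0],[0.06,0.17,0],[0.07,0.165,0],[0.09,0.15,0],[0.1,0.15,0]], dr=[[0,0,0],[0,0,0],[0,0,0],[0,0,0],[0,0,0],[0,0,0]])

```text
time: 25.2
tool_pos: [0.57, 0.1886, 0.0492]
tool_rot: [[1.0, 0.013, 0.002], [0.013, -1.0, 0.001], [0.002, -0.001, -1.0]]
force: [-1.1, 3.6, 5.9]
gripper_width: 0.0168
finger_force: 25.6
```

```bash
python3 -c "
from h import *
s=r.state();p=s['tool_pos'][:2]*1000-[634,242.5];print(np.hypot(*p),np.degrees(np.arctan2(p[1],p[0]))%360)
arc=[(634+85.5*np.cos(np.radians(t)),242.5+85.5*np.sin(np.radians(t)),48) for t in(218,226,234,242,250,258)]
plan(0.7,*arc)"
```

```text
83.61863005714893 220.1092434716571
at [570.  188.6  49.2] yaw 0.7 tilt [ 0.002   0.0015 -1.    ] t 25.2 w 0.0168 F [-1.1  3.6  5.9] ff 25.6
1 x [-0.068, -0.025, 0.024]
1 x [0.157, 0.179, 0.0]
1 x [0.181, 0.156, 0.0]
1 x [0.201, 0.129, 0.0]
1 x [0.217, 0.1, 0.0]
1 x [0.229, 0.069, 0.0]
```

Request:
send_rows(gripper=[-1,-1,-1,-1,-1,-1,-1], travel=[[0.08,0.12,0],[0.16,0.17,0],[0.18,0.15,0],[0.2,0.13,0],[0.21,0.1,0],[0.15,0.05,0],[0,0,0]], dr=[[0,0,0],[0,0,0],[0,0,0],[0,0,0],[0,0,0],[0,0,0],[0,0,0]])

```text
time: 25.9
tool_pos: [0.6204, 0.1584, 0.0492]
tool_rot: [[1.0, 0.014, 0.004], [0.014, -1.0, 0.009], [0.004, -0.009, -1.0]]
force: [2.4, 25.9, 2.1]
gripper_width: 0.0171
finger_force: 26.1
```

```bash
python3 -c "
from h import *
s=r.state();p=s['tool_pos'][:2]*1000-[634,242.5];print(np.hypot(*p),np.degrees(np.arctan2(p[1],p[0]))%360)
plan(0.7)"
```

```text
85.15157067007654 260.78537071744194
at [620.4 158.4  49.2] yaw 0.8 tilt [ 0.004   0.0087 -1.    ] t 25.9 w 0.0171 F [ 2.4 25.9  2.1] ff 26.1
```

At about 80° there is some radial pull. I release, rise, and finish with a push along +x from behind.

Request:
send_rows(gripper=[-1,0.2,0.2,0.2,0.2,0.2,0.2], travel=[[0,-0.05,0],[0,0,0],[0,0,0],[0,0,-0.6],[0,0,-0.6],[-0.6,0,0],[0,0,0]], dr=[[0,0,0],[0,0,0],[0,0,0],[0,0,0],[0,0,0],[0,0,0],[0,0,0]])

```text
time: 26.6
tool_pos: [0.586, 0.1541, 0.1075]
tool_rot: [[1.0, 0.012, -0.002], [0.012, -1.0, -0.001], [-0.002, 0.001, -1.0]]
force: [-0.2, -0.4, -0.7]
gripper_width: 0.0512
finger_force: 0.0
```

Request:
send_rows(gripper=[-1,-1,-1,-1,-1], travel=[[-0.4,0,0],[0,0,0],[0,0,0],[0,0,0],[0,0,0]], dr=[[0,0,0],[0,0,0],[0,0,0],[0,0,0],[0,0,0]])

```text
time: 27.1
tool_pos: [0.5693, 0.1543, 0.1078]
tool_rot: [[1.0, 0.012, 0.0], [0.012, -1.0, -0.0], [0.0, 0.0, -1.0]]
force: [0.7, -0.3, 0.0]
gripper_width: 0.0001
finger_force: 0.0
```

Run:
```python
from h import *
c=grab("scene");W=pts(c);a=W.reshape(-1,3)
k=a[(a[:,2]>.068)&(a[:,2]<.08)&(abs(a[:,0]-.625)<.03)&(abs(a[:,1]-.158)<.03)];print("knob",len(k),np.round(np.mean(k,0)*1000,1) if len(k) else 0)
plan(0.7,(580,158,48))
```

```text
knob 75 [626.  156.7  73.7]
at [569.1 154.3 107.7] yaw 0.7 tilt [ 1.e-04 -0.e+00 -1.e+00] t 27.1 w -0.0001 F [ 0.1  0.2 -0.1] ff 0.0
2 x [0.109, -0.035, 0.597]
```

Request:
send_rows(gripper=[-1,-1,-1,-1,-1,-1,-1,-1], travel=[[0,-0.07,0.6],[0,0,0.6],[0,0,0],[0.3,0,0],[0.2,0,0],[0.1,0,0],[0.1,0,0],[0,0,0]], dr=[[0,0,0],[0,0,0],[0,0,0],[0,0,0],[0,0,0],[0,0,0],[0,0,0],[0,0,0]])

```text
time: 27.95
tool_pos: [0.6043, 0.1584, 0.0484]
tool_rot: [[1.0, 0.012, 0.001], [0.012, -1.0, 0.0], [0.001, -0.0, -1.0]]
force: [-0.1, -0.8, -0.5]
gripper_width: 0.0002
finger_force: 0.0
```

Request:
send_rows(gripper=[-1,-1,-1], travel=[[0.08,0,0],[0.08,0,0],[0.04,0,0]], dr=[[0,0,0],[0,0,0],[0,0,0]])

```text
time: 28.25
tool_pos: [0.6136, 0.1584, 0.0477]
tool_rot: [[1.0, 0.012, -0.0], [0.012, -1.0, -0.0], [-0.0, 0.0, -1.0]]
force: [-0.0, -0.5, -0.9]
gripper_width: -0.0004
finger_force: 0.4
```

Request:
send_rows(gripper=[-1,-1,-1], travel=[[0.04,0,0],[0.04,0,0],[0,0,0]], dr=[[0,0,0],[0,0,0],[0,0,0]])

```text
time: 28.55
tool_pos: [0.6155, 0.1584, 0.0475]
tool_rot: [[1.0, 0.012, -0.005], [0.012, -1.0, -0.001], [-0.005, 0.0, -1.0]]
force: [-11.2, -1.5, 7.9]
gripper_width: -0.0002
finger_force: 5.7
```

Request:
send_rows(gripper=[-1,-1,-1], travel=[[0.04,0,0],[0.04,0,0],[0,0,0]], dr=[[0,0,0],[0,0,0],[0,0,0]])

```text
time: 28.85
tool_pos: [0.6159, 0.1584, 0.0472]
tool_rot: [[1.0, 0.013, -0.013], [0.013, -1.0, -0.002], [-0.013, 0.001, -1.0]]
force: [-30.0, -3.0, 21.3]
gripper_width: 0.0
finger_force: 15.4
```

The latch is against its stop at the predicted place. I retreat and check.

Request:
send_rows(gripper=[-1,-1,-1,-1,-1,-1,-1,-1], travel=[[-0.3,0,0],[-0.6,0,0],[0,0,-0.8],[0,0,-0.8],[0,0,-0.8],[-0.7,0.7,0],[-0.5,0.8,0],[0,0,0]], dr=[[0,0,0],[0,0,0],[0,0,0],[0,0,0],[0,0,0],[0,0,0],[0,0,0],[0,0,0]])

```text
time: 29.65
tool_pos: [0.5147, 0.0791, 0.1672]
tool_rot: [[1.0, 0.01, -0.002], [0.01, -1.0, -0.002], [-0.002, 0.002, -1.0]]
force: [-0.0, 0.0, -1.2]
gripper_width: -0.0005
finger_force: 0.0
```

Run:
```python
from h import *
c=grab("scene");W=pts(c);a=W.reshape(-1,3)
k=a[(a[:,2]>.068)&(a[:,2]<.08)&(abs(a[:,0]-.63)<.03)&(abs(a[:,1]-.158)<.03)];print("knob",len(k),np.round(np.mean(k,0)*1000,1))
m=mask(c,"red","scene",(360,430,225,300));T=W[m];q,s,an=cv2.minAreaRect((T[:,:2]*1000).astype(np.float32));print("red",np.round(q,1),np.round(s,1),round(an,1))
e=a[(a[:,2]>.056)&(a[:,2]<.066)&(a[:,0]>.645)&(a[:,0]<.70)&(abs(a[:,1]-.128)<.1)];print("jaw",cv2.minAreaRect((e[:,:2]*1000).astype(np.float32)))
cv2.imwrite("pics/c5.png",cv2.resize(c["img"][180:400,60:440],(760,440)))
print(r.state()["tool_pos"],r.state()["force"])
```

```text
knob 79 [635.9 157.1  73.6]
red [633.7 194.7] [21.8 70.5] 1.3
jaw ((663.9991455078125, 129.78219604492188), (32.25590515136719, 159.30569458007812), 0.997377336025238)
[0.51628127 0.08064626 0.16774233] [-0.69492907  0.2991985  -0.1514149 ]
```

View pics/c5.png

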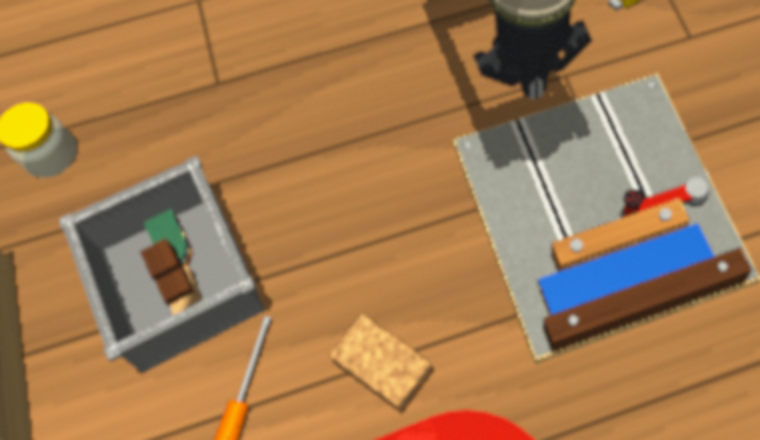

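The picture shows the latch lying across behind the home jaw, with its knob at crop (634,200). All three offcuts are in the tub, and the robot is clear of everything.

```bash
python3 -c "
from h import *
print(r.sign_off())"
```

```text
the job is handed in; nothing more can be done
None
```

The job is handed in at about 30 s: all three offcuts are in the upright tub, the jaw is fully home with the blank against the end stop, and the red latch is turned fully across behind it.

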